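# Push a dish carrier round an L-slot into the reader

## Robot

A 7-joint arm with a two-finger parallel gripper is mounted at the origin on a cart in front of the work surface, level with it; the furniture and walls round the work are solid. World frame = base frame: x ahead of the robot, y to its left, z up, the work surface at z = 0. Lengths are in mm, angles in rad, forces in N, time in s.
With the tool pointing down it reaches from about 350 to 900 mm from the base axis. Payload 7.2 kg.
Tool frame: the origin (TCP) lies at the very end of the fingers, on their centre line; the grasp point (between the pads) lies 19 mm behind it (env.pinch_z is the distance from the TCP to the grasp point, in mm); y points along the fingers, z is the direction in which the jaws open and shut, and the axes are right-handed (so a half turn about y gives the same grasp; the last joint's range is limited). The gripper opens to 88 mm and grips with 3 to 60 N. Pads are 20 mm wide; open, the fingers measure 115 mm over their backs; the gripper's body (75 mm by 178 mm) begins 61 mm behind the grasp point.
Start: joints at [1.064, 0.411, -0.013, 1.596, 0.006, 1.134, -0.082], TCP at [265.523, -565.797, 222.653] pointing down, gripper open.
Joint ranges: [-2.95, 2.95], [-0.29, 1.99], [-1.47, 1.44], [0.14, 2.54], [-1.03, 4.17], [0.13, 1.85], [-2.86, 2.86]. Speed limits (rad/s): [2.39, 2.39, 3.01, 3.01, 3.14, 3.14, 3.14].

## Interface

Orientations are given as a rotation vector (axis times angle).
In Python, from bench import env gives the robot as it stands. The module is installed in compiled form; this text tells all that it offers.
- The arm moves only by the tool carry_out, never from a script. Its argument "rows" is one flat list of numbers, 5 for each row, row after row: the shift along the tool's x, y, z in cm, then the turn about the tool's y in rad, then the opening, from 0 (shut) to 1 (fully open). A call has 1 to 12 rows; each row is the pose to reach, as a shift and turn from the pose measured when the call began, along the tool's axes at that moment; what a row does not reach only later rows make up. A row lasts 1/8 s, in which the tool goes at most 62.5 mm and 10.7 degrees, less where a joint would pass 70% of its speed; a pose out of reach is approached as far as the arm can. A call with a gripper value outside its range is refused whole. The fingers move at their own pace and stop on an object; "force" is the grip in N (left out, the last holds). Time passes only in rows, so rows that repeat a pose let the fingers close. It gives the time, the measured TCP pose, the force and the opening at its end, in the units of the state.
- env.observe(): the state, without advancing time (a new reading comes with each control period).
- env.snapshot(name): name is "side" or "top" or "wrist"; returns a dict with "image" (420x560x3 uint8, blue, green, red), "range_z" (420x560 float32, mm along the optical axis (not along the pixel's ray), 0 where there is no reading), "fx", "fy", "cx", "cy" (pixels), "k1" (the pictures are not rectified: a ray, as slopes to the right and down, at radius r is drawn at 1 + k1 r^2 times it, then the intrinsics apply), "xyz" and "rotation" of the camera in the world. Camera axes: x right, y down, z forward; pixel columns grow to the right and rows downward; lengths in mm; the calibration is good to about 2 mm. A picture is of the moment at which its call begins.
- env.sign_off(): hands the job in, once; it reports no verdict.
The state is a dict: "t": time; "joint_positions": joint angles; "qd": joint speeds; "joint_torque": joint torques, N m; "tcp_pos": TCP position; "eef_rot": TCP orientation; "force": force on the tool from outside, world axes, zero at the start; "moment": the same for the moment, N m; "opening": finger opening in mm.
Only numpy, scipy, OpenCV 4.12 (cv2) and the standard library are available. Lean on these libraries where they do the work, as an engineer would, in place of code of your own. Each camera call takes 0.05 s, during which the arm holds its last target.

## Task

Using the fingertips only, push the round dish carrier so that its guide pin follows the L-shaped slot in the grey deck: along the first leg to the corner, then along the second leg until it is fully home at the slot's end, in front of the white reader head. Never lift the carrier or touch the petri dish that rides in it; the dish must stay seated. Do not disturb the things standing round about, and leave the carrier standing still and untouched.

Things in the scene. Friction and masses are not known exactly. Their poses are not given: they have to be found in the camera images.
- deck: Grey deck, bright edges, fixed on the worktop, top at z = 16 mm. x runs along the slot's second leg toward the white reader head, y along the first leg from start to corner. It spans x -108 to +154, y -119 to +119 mm about its origin (underside). A black-floored L-shaped slot, 18 mm wide, 12 mm deep, is cut in its top; inner corner bevelled 6 mm. Leg centre lines: x = -50 mm, then y = +60 mm.
- slot_start (a point): Pin's nominal place at the first leg's blind end (deck x -50, y -60 mm), at deck top height; axes as the deck's. At each blind end, and past the corner, the pin can go 2 mm further before it meets the slot wall.
- slot_corner (a point): Where the centre lines of the slot's two legs meet (deck x -50, y +60 mm), at deck top height.
- slot_end (a point): Home place of the carrier's centre, at the second leg's blind end (deck x +60, y +60 mm), at deck top height. The reader head, 36 x 76 mm and 40 mm tall above the deck, stands beyond it, its face 52 mm further along deck x, so the carrier's rim stops about 4 mm short of it.
- carrier: Loose white round carrier, 92 mm diameter, 16 mm high, 0.18 to 0.35 kg; slides flat on the deck. A steel pin (14 mm diameter, 10.5 mm long) under its centre runs in the slot with 2 mm play each side. Push its plain upright outside anywhere; it can turn about the pin and stays where left by friction. Origin: centre of its underside. It starts in the first leg, within 40 mm of the blind end.
- dish: Petri dish, 60 mm diameter, 16 mm high, loose in the carrier's 64 mm round recess, whose floor is 6 mm above the carrier's underside, so the dish stands up 6 mm above the carrier's rim. Origin: centre of its underside.
- spare_dish: Bystander: another petri dish, 60 mm diameter, 16 mm high, standing loose on the deck inside the angle of the L. Origin: centre of its underside.
- cup: Bystander: lidded specimen cup, 51 mm diameter, 64 mm tall, standing loose on the worktop beside the deck on its -y side. Origin: centre of its underside.
- pen: Bystander: marker pen, 140 mm long, 13 mm high, lying loose on the worktop beside the deck on its +y side. Origin: its middle, on its underside; its length is along its own y.
- beaker: Bystander: small clear beaker, 53 mm diameter, 70 mm tall, standing loose on the worktop well to the left of the deck. Origin: centre of its underside.

How it is judged:
By the outcome, as a careful person would: the job done as asked, in the order asked, and still so for the second after the job is handed in, with the robot touching nothing.
It also fails if it takes over 51 s, if anything falls off the work surface, if the arm or the gripper's body presses on something with over 40 N, if the wrist force passes 120 N, or if a joint passes its speed limit or range.

## Working session

There is one attempt and no reset: what is moved stays moved. The work goes in short steps, Python scripts to look and compute and a tool call to move; the robot and the scene stay as the last step left them, time stands still between calls to the robot, and variables do not carry over. Pictures are saved under pics/ and viewed, and the job is handed in when it is done.

Besides the shell and the picture viewer there is one more tool, called by a JSON object that holds its "method" and its "body". carry_out: Moves the arm, as the interface text tells. Its arguments: {"type":"object","properties":{"rows":{"type":"array"},"force":{"type":"number"}},"required":["rows"]}

```bash
mkdir -p pics
cat > h.py <<'E'
import numpy as np, cv2
from scipy.spatial.transform import Rotation as R
from bench import env
def rot(r):
    r=np.array(r,float)
    return r if r.shape==(3,3) else (R.from_rotvec(r).as_matrix() if r.size==3 else R.from_quat(r).as_matrix())
def cloud(s):
    h,w=s["range_z"].shape
    v,u=np.mgrid[0:h,0:w].astype(np.float64)
    K=np.array([[s["fx"],0,s["cx"]],[0,s["fy"],s["cy"]],[0,0,1]])
    p=cv2.undistortPointsIter(np.stack([u.ravel(),v.ravel()],1)[:,None],K,np.array([s["k1"],0,0,0.]),None,None,(3,50,1e-10))[:,0]
    z=s["range_z"].ravel().astype(float)
    P=np.stack([p[:,0]*z,p[:,1]*z,z],1)@rot(s["rotation"]).T+np.array(s["xyz"])
    P[z==0]=np.nan
    return P.reshape(h,w,3)
E
python3 - <<'E'
from h import *
o=env.observe()
print({k:np.round(v,3).tolist() for k,v in o.items()}, env.pinch_z)
for n in ["side","top","wrist"]:
    s=env.snapshot(n); cv2.imwrite(f"pics/{n}0.png",s["image"]); np.save(n+"0.npy",s,allow_pickle=True)
    print(n,s["xyz"],s["rotation"],s["fx"],s["k1"])
E
```

```text
{'t': 0.0, 'joint_positions': [1.064, 0.412, -0.013, 1.597, 0.006, 1.134, -0.082], 'qd': [0.0, 0.002, -0.0, -0.002, -0.001, -0.001, 0.001], 'joint_torque': [0.0, -58.795, 0.642, -29.107, -0.054, 0.018, 0.0], 'tcp_pos': [265.261, -565.375, 221.839], 'eef_rot': [-0.442, 1.98, -1.977], 'force': [1.029, -0.144, -0.427], 'moment': [-0.008, 0.017, -0.023], 'opening': 87.976} 18.700000000000003
side [630.12749857 928.33425658 405.63790134] [-0.08354309 -2.61166774  1.68620172] 436.1234373877627 -0.10365649215629459
top [ 508.00363009  121.38480405 1076.96535205] [-2.16109977  2.22836963 -0.0611937 ] 477.3940307467988 0.04421975797255611
wrist [ 335.47376232 -531.92461258  384.00423419] [ 2.44154841 -1.55126552 -0.22498132] 303.4722012108678 -0.06581516448335115
```

View pics/top0.png

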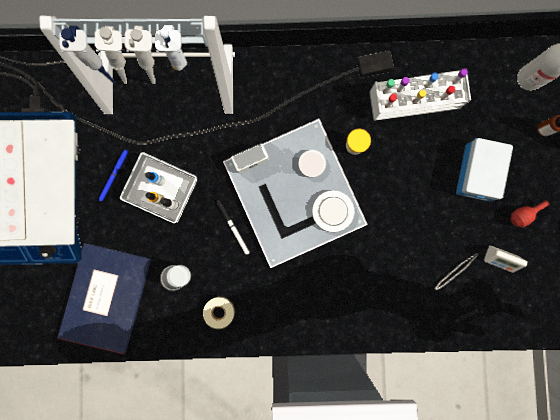

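View pics/side0.png

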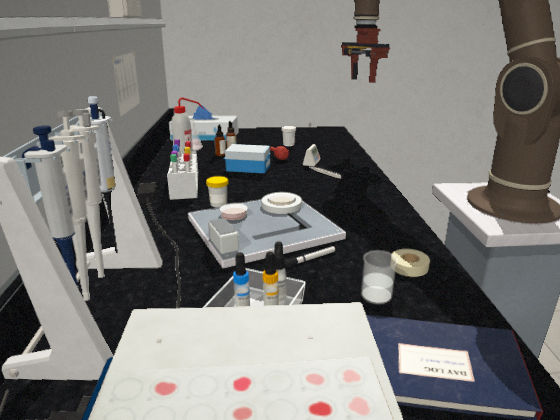

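The top view shows the deck around (295,195), the reader at (250,157), the carrier at (334,211), the spare dish at (312,163), the cup at (358,141) and the pen at (235,230). The slot corner is near (284,234). Next I'll measure these from the depth data.

```bash
cat >> h.py <<'E'
def deckfit(s,P):
    # polygon of pixels at deck height & grey
    z=P[...,2]; 
    m=((z>8)&(z<75)).astype(np.uint8)
    return m
E
python3 - <<'E'
from h import *
s=np.load("top0.npy",allow_pickle=True).item(); P=cloud(s); z=P[...,2]
for n,(u,v) in dict(carrier=(334,211),rim=(334,193),spare=(312,163),cup=(358,141),head=(250,157),deck=(270,180),deck2=(275,255),pen=(236,235),slot=(270,205),table=(190,230)).items(): print(n,P[v,u].round(1))
roi=np.zeros(z.shape,bool); roi[110:275,215:375]=1
def show(name,m):
    m=m.astype(np.uint8); n,l,st,c=cv2.connectedComponentsWithStats(m)
    for i in range(1,n):
        if st[i,4]>60:
            q=P[l==i]; r=cv2.minAreaRect(q[:,:2].astype(np.float32)); cc,rad=cv2.minEnclosingCircle(q[:,:2].astype(np.float32))
            print(name,st[i].tolist(),q.mean(0).round(1),'z',np.percentile(q[:,2],[5,95]).round(1),'rect',np.round(r[0],1),np.round(r[1],1),round(r[2],2),'circ',np.round(cc,1),round(rad,1))
show('deck',roi&(z>10)&(z<22)); show('all',roi&(z>10)); show('rim',roi&(z>27)&(z<36)); show('dish',roi&(z>35.5)&(z<46)); show('tall',roi&(z>48)); show('slot',roi&(z>-3)&(z<9)&(P[...,1]<200))
E
```

```text
carrier [572.4   8.8  38.8]
rim [612.8   6.2  28.7]
spare [680.2  52.7  32.2]
cup [719.4 -45.3  62.9]
head [693.4 187.3  56.1]
deck [647.6 146.7  15.7]
deck2 [480.2 140.5  15.3]
pen [527.3 226.3   9.4]
slot [592.3 148.5   7.5]
table [541.9 330.2   0.7]
deck [223, 119, 144, 149, 9005] [617.3 100.   15.1] z [12.  18.4] rect [618.1  93.5] [262.1 237.1] 22.35 circ [618.1  93.4] 174.2
all [223, 119, 144, 149, 11599] [619.4  92.2  20.1] z [12.2 46.4] rect [618.1  93.5] [262.1 237.1] 22.35 circ [618.1  93.4] 174.2
all [346, 129, 24, 25, 477] [719.4 -44.2  59.4] z [26.6 65.4] rect [720.4 -46. ] [48.8 49.3] 41.5 circ [721.1 -45.8] 25.5
rim [298, 150, 28, 28, 567] [680.1  53.7  31.2] z [28.2 34.1] rect [680.1  54.1] [58.2 60. ] 42.86 circ [680.1  53.5] 30.4
rim [312, 191, 42, 41, 773] [573.9  10.8  31.4] z [28.1 35.2] rect [573.2  11.1] [90.3 88.2] 88.05 circ [573.3  11.1] 45.8
dish [320, 197, 27, 28, 476] [573.2  12.   37.7] z [35.8 40.4] rect [573.8  10.7] [56.9 59.2] 87.88 circ [573.5  11.1] 30.1
tall [346, 129, 24, 24, 442] [720.3 -45.1  62.2] z [58.7 65.5] rect [720.4 -46. ] [48.8 49.3] 41.5 circ [721.1 -45.8] 25.5
tall [231, 144, 37, 28, 572] [693.3 189.6  54.2] z [49.8 57.7] rect [694.  189.7] [36.4 75.5] 22.61 circ [693.6 189.8] 39.3
slot [245, 110, 130, 165, 7722] [ 6.225e+02  2.440e+01 -3.000e-01] z [-2.6  2.8] rect [621.5  58. ] [294.5 373.5] 88.27 circ [621.4  59.8] 236.4
slot [258, 184, 58, 55, 695] [567.2 122.    3.1] z [-0.2  6.2] rect [591.8 111.6] [128.1  84.5] 22.36 circ [591.6 111.7] 76.1
```

Run:
```python
from h import *
s=np.load("top0.npy",allow_pickle=True).item()
cv2.imwrite("pics/topz.png",cv2.resize(s["image"][110:275,205:385],None,fx=4,fy=3.6,interpolation=cv2.INTER_CUBIC))
```

```text
(no output)
```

View pics/topz.png

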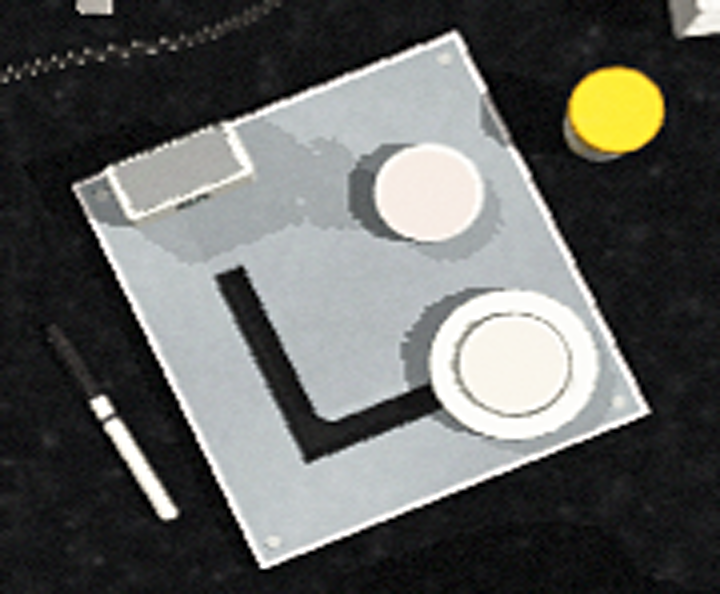

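```bash
cat >> h.py <<'E'
O=np.array([596.8,84.7]); A=np.deg2rad(22.4)
DX=np.array([np.cos(A),np.sin(A)]); DY=np.array([-np.sin(A),np.cos(A)])
def d2w(x,y): return O+x*DX+y*DY
def w2d(p): q=np.array(p[:2])-O; return np.array([q@DX,q@DY])
def plan(x,y,z,push=None):
    """shift (cm) and turn to bring TCP to deck x,y, world z; tool x (or -x) along push dir (deck)"""
    o=env.observe(); T=rot(o["eef_rot"]); p=np.array(o["tcp_pos"])
    d=np.r_[d2w(x,y),z]-p
    print('t',round(o["t"],2),'deck now',w2d(p).round(1),'z',p[2].round(1),'F',np.round(o["force"],1),'open',round(o["opening"],1),'j7',round(o["joint_positions"][6],2))
    print('shift cm',(T.T@d/10).round(2))
    if push is not None:
        v=push[0]*DX+push[1]*DY
        for s in (1,-1):
            w=T.T@np.r_[s*v,0]   # in tool frame; turn about y by a: x-> (cos,0,-sin)
            print('turn',s,round(float(np.arctan2(-w[2],w[0])),3))
E
python3 - <<'E'
from h import *
print(rot(env.observe()["eef_rot"]).round(3)); print('carrier',w2d([573.4,11.1]),'cup',w2d([720.4,-46]),'spare',w2d([680.1,53.7]))
plan(-50,-128,100,(0,1))
E
```

```text
[[-0.905 -0.001  0.425]
 [-0.425  0.001 -0.905]
 [ 0.    -1.    -0.001]]
carrier [-49.68115689 -59.12954127] cup [  64.46799157 -167.93846511] spare [ 65.20150293 -60.40408939]
t 0.15 deck now [-554.2 -474.8] z 222.0 F [-0.6 -0.2  0.4] open 87.8 j7 -0.08
shift cm [-52.02  12.24 -32.22]
turn 1 1.619
turn -1 -1.523
```

{"method": "carry_out", "body": {"rows": [-4.5,0.2,-2.8,-0.15,0.57,-9,0.5,-5.6,-0.3,0.57,-13.5,1,-8.4,-0.45,0.57,-18,1.5,-11.2,-0.6,0.57,-22.5,2,-14,-0.75,0.57,-27,2.5,-16.8,-0.9,0.57,-31.5,3,-19.6,-1.05,0.57,-36,3.5,-22.4,-1.2,0.57,-40.5,4,-25.2,-1.35,0.57,-45,4.5,-28,-1.45,0.57,-49,5,-30.5,-1.523,0.57,-52,5,-32.2,-1.523,0.57]}}

```text
t: 1.65
tcp_pos: [599.7, -50.7, 171.6]
eef_rot: [-1.369, 0.916, -0.912]
force: [0.3, -0.7, 0.3]
opening: 50.2
```

Run:
```python
from h import *
plan(-50,-128,21,(0,1))
s=env.snapshot("top"); cv2.imwrite("pics/top1.png",s["image"])
s=env.snapshot("wrist"); cv2.imwrite("pics/w1.png",s["image"])
```

```text
t 1.65 deck now [ -48.9 -126.3] z 171.6 F [ 0.3 -0.7  0.3] open 50.2 j7 0.18
shift cm [ 0.21 15.06 -0.1 ]
turn 1 -3.139
turn -1 0.003
```

View pics/w1.png

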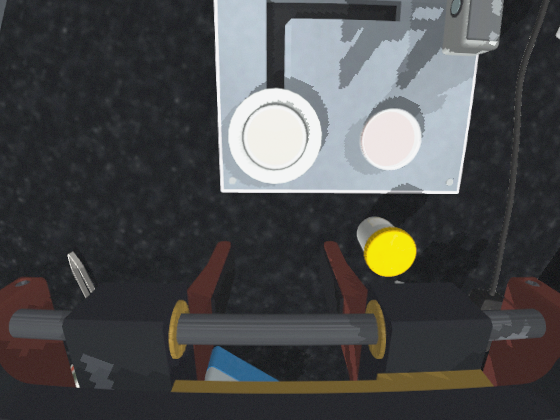

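The wrist view shows the carrier at (275,137) in line with the gap between the fingers, which centres at about x=280. The cup at (388,250) is clear to the right. Descending.

{"method": "carry_out", "body": {"rows": [0.2,3,-0.1,0,0.57,0.2,6,-0.1,0,0.57,0.2,9,-0.1,0,0.57,0.2,12,-0.1,0,0.57,0.2,14,-0.1,0,0.57,0.2,15,-0.1,0,0.57,0.2,15,-0.1,0,0.57]}}

```text
t: 2.62
tcp_pos: [600.2, -50.0, 21.8]
eef_rot: [-1.368, 0.914, -0.91]
force: [-0.0, -0.4, 1.0]
opening: 49.9
```

Run:
```python
from h import *
plan(-50,-108,21,(0,1))
s=env.snapshot("wrist"); cv2.imwrite("pics/w2.png",s["image"])
s=env.snapshot("side"); cv2.imwrite("pics/s2.png",cv2.resize(s["image"][150:290,160:380],None,fx=3.5,fy=3.5))
```

```text
t 2.62 deck now [ -48.1 -125.8] z 21.8 F [-0.  -0.4  1. ] open 49.9 j7 0.09
shift cm [-1.78  0.08 -0.18]
turn 1 -3.136
turn -1 0.005
```

View pics/w2.png

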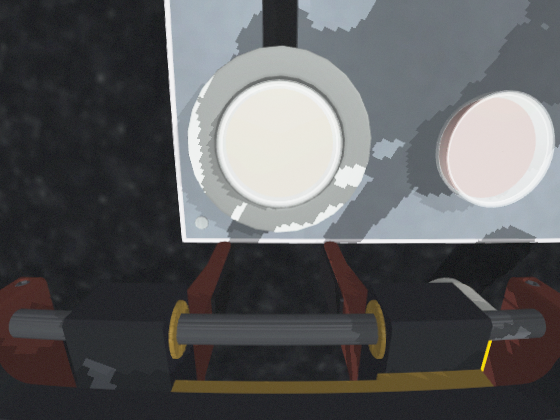

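View pics/s2.png

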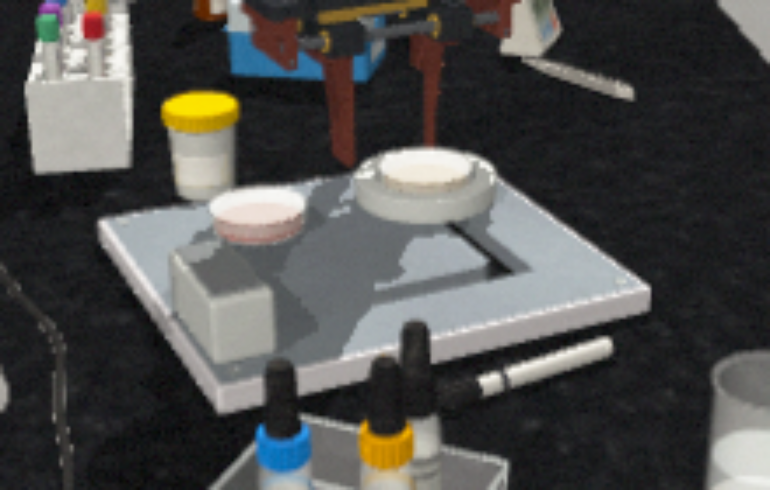

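The wrist view shows the carrier at (280,140) and the fingertips just outside the deck's near edge, straddling its centre line. The side view shows them at carrier-rim height. Starting the first push.

{"method": "carry_out", "body": {"rows": [-0.6,0,-0.15,0,0.57,-1.1,0.05,-0.2,0,0.57,-1.5,0.05,-0.2,0,0.57,-1.9,0.05,-0.2,0,0.57,-2.3,0.05,-0.2,0,0.57,-2.7,0.05,-0.2,0,0.57,-3.1,0.05,-0.2,0,0.57,-3.5,0.05,-0.2,0,0.57,-3.9,0.05,-0.2,0,0.57,-4.3,0.05,-0.2,0,0.57]}}

```text
t: 3.98
tcp_pos: [582.5, -10.8, 22.5]
eef_rot: [-1.367, 0.913, -0.911]
force: [0.9, -3.6, 2.1]
opening: 49.9
```

```bash
cat >> h.py <<'E'
def carr(name,view="top"):
    s=env.snapshot(view); P=cloud(s); z=P[...,2]
    cv2.imwrite(f"pics/{name}.png",s["image"])
    b=s["image"].astype(int)
    q=P.reshape(-1,3); D=(q[:,:2]-O)@np.c_[DX,DY]
    ok=(q[:,2]>28.5)&(q[:,2]<46)&(D[:,0]>-108)&(D[:,0]<107)&(D[:,1]>-119)&(D[:,1]<119)&(b.min(2).ravel()>110)
    n,l,st,c=cv2.connectedComponentsWithStats(ok.reshape(z.shape).astype(np.uint8))
    for i in range(1,n):
        if st[i,4]>100:
            d=D[(l==i).ravel()].astype(np.float32); cc,r=cv2.minEnclosingCircle(d)
            print(view,st[i].tolist(),'deck centre',np.round(cc,1),'r',round(r,1))
E
python3 - <<'E'
from h import *
plan(-50,11.4,21,(0,1))
carr("t3"); carr("w3","wrist")
E
```

```text
t 3.98 deck now [-49.6 -82.9] z 22.5 F [ 0.9 -3.6  2.1] open 49.9 j7 0.02
shift cm [-9.42  0.18  0.01]
turn 1 -3.136
turn -1 0.006
top [298, 150, 28, 27, 489] deck centre [ 65.4 -60.3] r 30.2
top [302, 196, 38, 41, 1081] deck centre [-50.9 -34. ] r 45.7
wrist [191, 86, 177, 176, 23556] deck centre [-48.6 -33.2] r 46.4
wrist [432, 176, 106, 103, 8209] deck centre [ 67.4 -60.5] r 31.0
```

View pics/w3.png

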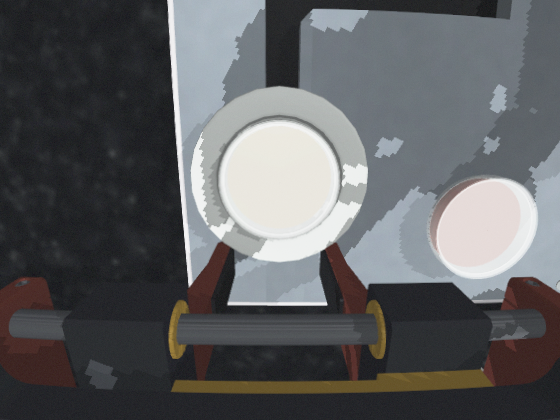

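Contact is good: the carrier centre is at deck y ≈ -33.6, about 49.3 mm ahead of the TCP. I'll keep going.

{"method": "carry_out", "body": {"rows": [-0.4,0.05,0,0,0.57,-0.9,0.1,0,0,0.57,-1.5,0.15,0,0,0.57,-2.1,0.15,0,0,0.57,-2.7,0.15,0,0,0.57,-3.3,0.15,0,0,0.57,-3.9,0.15,0,0,0.57,-4.5,0.15,0,0,0.57,-5.1,0.15,0,0,0.57,-5.7,0.15,0,0,0.57,-6.2,0.15,0,0,0.57,-6.6,0.15,0,0,0.57]}}

```text
t: 5.58
tcp_pos: [557.4, 50.3, 21.7]
eef_rot: [-1.367, 0.912, -0.912]
force: [1.9, -5.4, 5.1]
opening: 50.5
```

Run:
```python
from h import *
plan(-50,10.7,21,(0,1))
carr("t4"); carr("w4","wrist")
```

```text
t 5.58 deck now [-49.5 -16.8] z 21.7 F [ 1.9 -5.4  5.1] open 50.5 j7 -0.1
shift cm [-2.75  0.08 -0.03]
turn 1 -3.136
turn -1 0.006
top [298, 150, 28, 25, 485] deck centre [ 65.1 -60.5] r 30.1
top [275, 208, 34, 42, 760] deck centre [-51.   31.9] r 45.6
wrist [190, 86, 179, 177, 23757] deck centre [-48.9  32.6] r 46.1
wrist [460, 285, 43, 25, 699] deck centre [ 72.9 -37.7] r 15.6
```

View pics/t4.png

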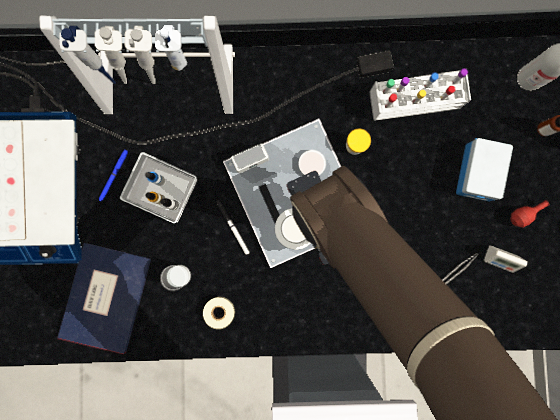

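The top view shows the carrier at about (293,228), in the first leg near the corner. Pushing the last 28 mm to the corner.

{"method": "carry_out", "body": {"rows": [-0.4,0.05,0,0,0.57,-0.8,0.05,0,0,0.57,-1.2,0.05,0,0,0.57,-1.6,0.05,0,0,0.57,-2.0,0.05,0,0,0.57,-2.4,0.05,0,0,0.57,-2.6,0.05,0,0,0.57,-2.75,0.05,0,0,0.57,-2.8,0.05,0,0,0.57]}}

```text
t: 6.8
tcp_pos: [546.9, 76.2, 21.7]
eef_rot: [-1.367, 0.911, -0.912]
force: [2.3, -4.4, 4.3]
opening: 50.0
```

Run:
```python
from h import *
plan(-50,10.7,21,(0,1))
carr("t5"); carr("w5","wrist")
```

```text
t 6.8 deck now [-49.4  11.1] z 21.7 F [ 2.3 -4.4  4.3] open 50.0 j7 -0.16
shift cm [ 0.04  0.07 -0.06]
turn 1 -3.136
turn -1 0.006
top [298, 150, 28, 28, 531] deck centre [ 65.  -60.3] r 30.3
top [263, 216, 30, 39, 540] deck centre [-50.7  63.4] r 45.0
wrist [190, 86, 179, 177, 23821] deck centre [-48.7  60.2] r 46.1
```

The carrier is at the corner, at about deck (-49.7, 60.2). Next I back off, lift, turn 90° and move behind it for the second leg.

{"method": "carry_out", "body": {"rows": [0.8,0,0,0,0.57,2,0,0,0,0.57,3,0,0,0,0.57,3,-3,0,0,0.57,3,-6.5,0,0,0.57,3,-7.5,-1.5,0.17,0.57,1.5,-7.5,-3,0.34,0.57,0,-7.5,-4.5,0.51,0.57,-1.5,-7.5,-5.5,0.68,0.57,-3,-7.5,-6.3,0.85,0.57,-4,-7.5,-6.4,1.02,0.57,-4.9,-7.5,-6.4,1.19,0.57]}}

```text
t: 8.4
tcp_pos: [468.4, 96.3, 96.4]
eef_rot: [-0.715, 1.77, -1.766]
force: [0.5, 0.5, -0.3]
opening: 50.0
```

Run:
```python
from h import *
plan(-114,60,21,(1,0))
carr("t6"); carr("w6","wrist")
```

```text
t 8.4 deck now [-114.3   59.7] z 96.4 F [ 0.5  0.5 -0.3] open 50.0 j7 -1.22
shift cm [-0.01  7.54 -0.01]
turn 1 -2.761
turn -1 0.381
top [298, 150, 28, 27, 522] deck centre [ 65.6 -60.5] r 30.1
top [263, 213, 42, 39, 1056] deck centre [-51.   59.6] r 45.7
wrist [486, 15, 74, 88, 5152] deck centre [ 67.5 -59.8] r 30.8
wrist [250, 80, 123, 125, 11741] deck centre [-48.7  60.3] r 46.1
```

View pics/t6.png

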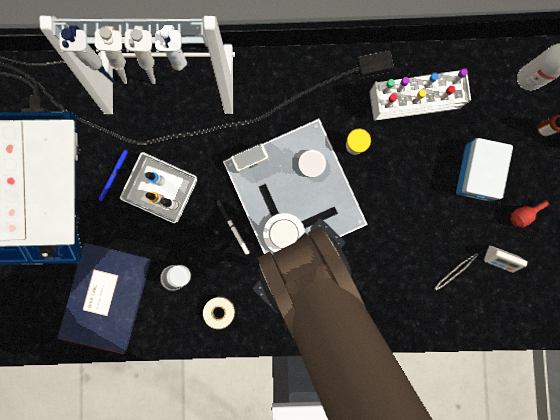

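The carrier stands at the corner (284,233) with the dish seated and nothing else moved. I'll finish the turn and go down behind it.

{"method": "carry_out", "body": {"rows": [0.1,0,0,0.15,0.57,0.2,0,0,0.3,0.57,0.2,0.5,0,0.38,0.57,0.2,3,0,0.38,0.57,0.2,5.5,0,0.38,0.57,0.2,7,0,0.38,0.57,0.2,7.5,0,0.38,0.57,0.2,7.5,0,0.38,0.57]}}

```text
t: 9.5
tcp_pos: [467.3, 95.8, 21.5]
eef_rot: [-0.4, 2.005, -1.999]
force: [-0.1, 0.4, 0.2]
opening: 49.7
```

Run:
```python
from h import *
plan(60-49.3,60,21,(1,0))
carr("t7"); carr("w7","wrist")
```

```text
t 9.5 deck now [-115.5   59.6] z 21.5 F [-0.1  0.4  0.2] open 49.7 j7 -1.6
shift cm [-12.62   0.1    0.04]
turn 1 -3.135
turn -1 0.007
top [298, 150, 28, 27, 540] deck centre [ 65.  -60.1] r 30.1
top [263, 213, 42, 40, 1084] deck centre [-50.9  59.6] r 45.8
wrist [187, 46, 184, 184, 26128] deck centre [-48.7  59.9] r 46.0
```

View pics/w7.png

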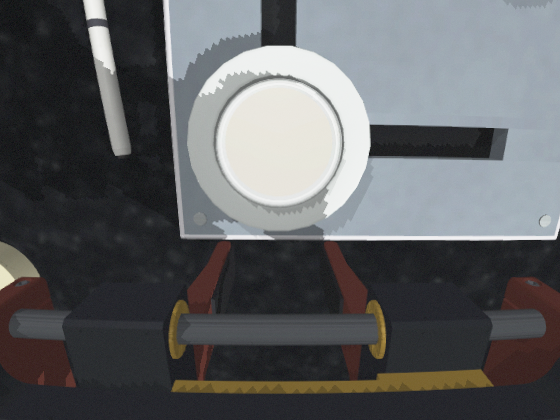

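The wrist view shows the carrier at (279,138), aligned with both fingers and with the second leg ahead of it at (278,20). Starting the second push.

{"method": "carry_out", "body": {"rows": [-0.6,0,0,0,0.57,-1.2,0,0,0,0.57,-1.6,0.05,0,0,0.57,-2.0,0.05,0,0,0.57,-2.5,0.05,0,0,0.57,-3.0,0.05,0,0,0.57,-3.5,0.05,0,0,0.57,-4.1,0.05,0,0,0.57,-4.7,0.05,0,0,0.57,-5.3,0.05,0,0,0.57,-5.8,0.05,0,0,0.57,-6.2,0.05,0,0,0.57]}}

```text
t: 11.1
tcp_pos: [525.1, 120.0, 21.8]
eef_rot: [-0.398, 2.005, -1.999]
force: [-0.5, -0.2, -1.8]
opening: 50.0
```

Run:
```python
from h import *
plan(60-49.3,60,21,(1,0))
carr("t8"); carr("w8","wrist")
```

```text
t 11.1 deck now [-52.8  60. ] z 21.8 F [-0.5 -0.2 -1.8] open 50.0 j7 -1.6
shift cm [-6.35  0.11  0.04]
turn 1 -3.135
turn -1 0.006
top [298, 150, 28, 27, 522] deck centre [ 65.  -60.1] r 30.1
top [255, 195, 32, 19, 247] deck centre [16.7 60.3] r 37.8
wrist [471, 0, 89, 103, 8206] deck centre [ 64.5 -57.2] r 30.2
wrist [191, 87, 177, 175, 23688] deck centre [-4.3 59.9] r 46.3
```

View pics/w8.png

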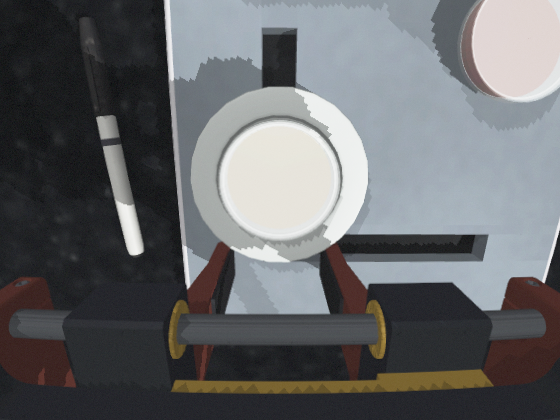

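Smooth: the carrier is at about deck (-4, 60) and the blind end is visible ahead at (280,30).

{"method": "carry_out", "body": {"rows": [-0.4,0.05,0,0,0.57,-0.9,0.05,0,0,0.57,-1.5,0.05,0,0,0.57,-2.1,0.05,0,0,0.57,-2.7,0.05,0,0,0.57,-3.3,0.05,0,0,0.57,-3.9,0.05,0,0,0.57,-4.4,0.05,0,0,0.57,-4.8,0.05,0,0,0.57,-5.1,0.05,0,0,0.57,-5.3,0.05,0,0,0.57,-5.4,0.05,0,0,0.57]}}

```text
t: 12.7
tcp_pos: [575.3, 141.2, 21.7]
eef_rot: [-0.398, 2.004, -1.998]
force: [-1.4, -1.6, -1.5]
opening: 50.2
```

Run:
```python
from h import *
plan(60-49.3,60,21,(1,0))
carr("t9"); carr("w9","wrist")
```

```text
t 12.7 deck now [ 1.7 60.4] z 21.7 F [-1.4 -1.6 -1.5] open 50.2 j7 -1.6
shift cm [-0.9   0.08  0.05]
turn 1 -3.135
turn -1 0.006
top [298, 150, 28, 27, 529] deck centre [ 64.9 -60.1] r 30.3
wrist [190, 87, 178, 175, 23742] deck centre [49.5 60.3] r 46.4
wrist [456, 89, 104, 118, 9833] deck centre [ 67.8 -59.7] r 30.8
```

{"method": "carry_out", "body": {"rows": [-0.3,0.05,0,0,0.57,-0.6,0.05,0,0,0.57,-0.8,0.05,0,0,0.57,-0.95,0.05,0,0,0.57,-1.0,0.05,0,0,0.57,-1.0,0.05,0,0,0.57]}}

```text
t: 13.55
tcp_pos: [584.5, 145.0, 21.4]
eef_rot: [-0.398, 2.004, -1.998]
force: [-4.2, -1.5, 3.4]
opening: 50.3
```

Run:
```python
from h import *
plan(60-49.3,60,21,(1,0))
carr("w10","wrist")
```

```text
t 13.55 deck now [11.7 60.5] z 21.4 F [-4.2 -1.5  3.4] open 50.3 j7 -1.6
shift cm [0.1  0.03 0.04]
turn 1 -3.135
turn -1 0.006
wrist [190, 87, 178, 176, 23812] deck centre [59.4 60.5] r 46.2
wrist [452, 110, 108, 114, 9571] deck centre [ 67.9 -60. ] r 31.2
```

View pics/w10.png

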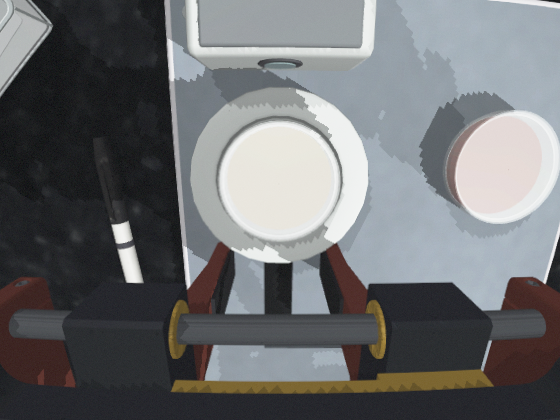

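The carrier at (279,175) faces the reader head, at 59.4 to 61 mm along the leg. I'll nudge it gently to confirm contact with the end wall.

{"method": "carry_out", "body": {"rows": [-0.1,0.03,0,0,0.57,-0.15,0.03,0,0,0.57,-0.2,0.03,0,0,0.57,-0.2,0.03,0,0,0.57]}}

```text
t: 14.1
tcp_pos: [586.4, 145.8, 21.1]
eef_rot: [-0.397, 2.004, -1.998]
force: [-3.4, -2.4, 4.4]
opening: 50.3
```

Run:
```python
from h import *
plan(60-49.3,60,21)
carr("w11","wrist")
```

```text
t 14.1 deck now [13.7 60.4] z 21.1 F [-3.4 -2.4  4.4] open 50.3 j7 -1.6
shift cm [0.3  0.01 0.04]
wrist [190, 88, 179, 175, 23889] deck centre [61.5 60.4] r 46.2
wrist [453, 114, 107, 114, 9571] deck centre [ 68.3 -59.6] r 30.9
```

{"method": "carry_out", "body": {"rows": [-0.06,0.0,0,0,0.57,-0.12,0.0,0,0,0.57,-0.12,0,0,0,0.57]}}

```text
t: 14.52
tcp_pos: [587.6, 146.3, 21.1]
eef_rot: [-0.397, 2.004, -1.998]
force: [-4.5, -2.1, 4.2]
opening: 49.8
```

Run:
```python
from h import *
plan(60-49.3,60,21)
carr("w12","wrist")
```

```text
t 14.53 deck now [15.  60.4] z 21.1 F [-4.5 -2.1  4.2] open 49.8 j7 -1.6
shift cm [0.43 0.01 0.04]
wrist [190, 90, 179, 173, 23766] deck centre [62.8 60.6] r 46.2
wrist [453, 116, 107, 114, 9522] deck centre [ 67.9 -59.7] r 31.1
```

There is still no wall force, and my calibration can be off by about 2 mm. I'll continue in tiny steps.

{"method": "carry_out", "body": {"rows": [-0.06,0.0,0,0,0.57,-0.12,0.0,0,0,0.57,-0.12,0,0,0,0.57]}}

```text
t: 14.95
tcp_pos: [588.8, 146.8, 21.1]
eef_rot: [-0.397, 2.004, -1.998]
force: [-3.2, -2.4, 3.3]
opening: 50.4
```

Run:
```python
from h import *
plan(60-49.3,60,21)
s=env.snapshot("wrist"); P=cloud(s); q=P.reshape(-1,3); D=(q[:,:2]-O)@np.c_[DX,DY]
m=(abs(D[:,1]-60)<12)
r=D[m&(q[:,2]>27)&(q[:,2]<35)&(D[:,0]<109)]; print('rim front',np.percentile(r[:,0],[50,98,99.5,100]))
h=D[m&(q[:,2]>36)&(D[:,0]>95)]; print('head face',np.percentile(h[:,0],[0,0.5,2,20]))
```

```text
t 14.95 deck now [16.3 60.5] z 21.1 F [-3.2 -2.4  3.3] open 50.4 j7 -1.6
shift cm [0.56 0.01 0.04]
rim front [ 97.76937636 108.37607005 108.83668268 108.98985761]
head face [113.01747619 113.14013823 113.39439884 117.42991364]
```

Run:
```python
from h import *
s=env.snapshot("wrist"); cv2.imwrite("pics/w13.png",s["image"]);P=cloud(s); q=P.reshape(-1,3); D=(q[:,:2]-O)@np.c_[DX,DY]
m=(abs(D[:,1]-60.5)<4)&(D[:,0]>100)&(D[:,0]<116)
o=np.argsort(D[m][:,0]); a=np.c_[D[m][o][:,0],q[m][o][:,2]]
for x in np.arange(100,116,.5):
    k=(a[:,0]>=x)&(a[:,0]<x+.5)
    if k.any(): print(x,k.sum(),a[k,1].min().round(1),np.median(a[k,1]).round(1),a[k,1].max().round(1))
cv2.imwrite("pics/w13z.png",cv2.resize(s["image"][40:120,180:380],None,fx=4,fy=4))
```

```text
100.0 17 30.8 32.2 33.2
100.5 25 30.3 32.5 33.5
101.0 18 31.2 31.8 33.1
101.5 21 30.8 31.9 32.8
102.0 17 30.8 32.2 32.7
102.5 17 30.4 32.2 33.1
103.0 16 30.4 32.2 32.7
103.5 16 31.4 32.0 33.6
104.0 16 30.3 32.3 33.4
104.5 16 30.6 32.2 33.6
105.0 20 29.9 32.1 33.4
105.5 18 30.7 32.3 33.5
106.0 20 31.2 32.0 32.8
106.5 25 30.5 31.7 33.6
107.0 18 31.4 32.2 33.3
107.5 16 31.4 32.4 33.4
108.0 17 31.5 32.2 33.4
108.5 17 30.7 31.7 32.8
109.0 17 30.3 31.6 32.6
109.5 16 29.7 31.1 31.7
111.5 15 15.5 16.5 17.2
112.0 15 15.1 16.2 17.1
112.5 18 14.8 16.3 43.1
113.0 102 13.9 39.2 46.6
113.5 63 14.8 46.3 50.0
114.0 52 14.9 48.4 52.5
114.5 63 15.0 48.8 53.0
115.0 38 14.6 52.0 53.3
115.5 32 51.2 52.9 54.2
```

View pics/w13z.png

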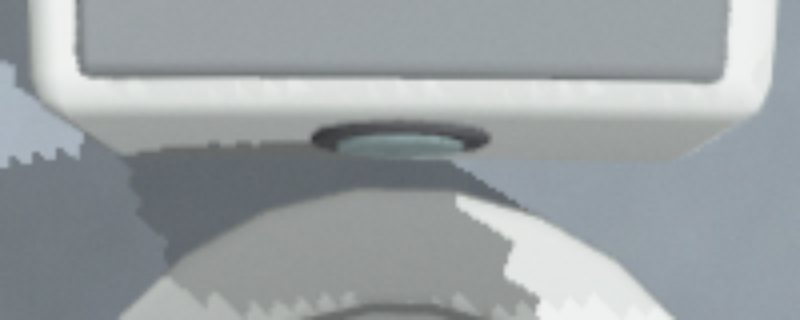

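The rim front measures about 109.9 and the reader face about 113.6, a gap of about 4 mm, which is the stated stop. One last light nudge should show the end wall in the force reading.

{"method": "carry_out", "body": {"rows": [-0.05,0.0,0,0,0.57,-0.1,0.0,0,0,0.57,-0.1,0,0,0,0.57]}}

```text
t: 15.42
tcp_pos: [589.2, 146.9, 21.1]
eef_rot: [-0.398, 2.005, -1.999]
force: [-5.8, -2.1, 5.9]
opening: 50.2
```

Run:
```python
from h import *
plan(60-49.3,60,21)
carr("w14","wrist")
```

```text
t 15.43 deck now [16.7 60.4] z 21.1 F [-5.8 -2.1  5.9] open 50.2 j7 -1.6
shift cm [0.6  0.   0.04]
wrist [190, 94, 179, 169, 23597] deck centre [64.6 60.5] r 46.2
wrist [452, 120, 108, 113, 9458] deck centre [ 68.  -59.5] r 31.1
```

The TCP advanced only 0.4 of the 1 mm commanded and the force rose, so the pin is at the end wall. Backing off.

{"method": "carry_out", "body": {"rows": [0.2,0,0,0,0.57,0.8,0,0,0,0.57,2,0,0,0,0.57,3.5,0,0,0,0.57,4.5,0,0,0,0.57,5,-3,0,0,0.57,5.5,-7,0,0,0.57,8,-10,0,0,0.57,11,-12,0,0,0.57,13,-14,0,0,0.57,14,-15,0,0,0.57,14,-15,0,0,0.57]}}

```text
t: 16.98
tcp_pos: [459.7, 92.1, 170.9]
eef_rot: [-0.396, 2.004, -1.998]
force: [0.0, -1.3, -0.6]
opening: 50.3
```

Run:
```python
from h import *
plan(60-49.3,60,21)
carr("t15"); carr("w15","wrist")
s=env.snapshot("top"); P=cloud(s); z=P[...,2]
m=(z>48)&(z<75); roi=np.zeros_like(m); roi[120:160,340:375]=1
print('cup',cv2.minEnclosingCircle(P[m&roi][:,:2].astype(np.float32)), 'was 721.1,-45.8')
s=env.snapshot("side"); cv2.imwrite("pics/s15.png",cv2.resize(s["image"][150:290,160:380],None,fx=3.5,fy=3.5))
t=env.snapshot("top"); cv2.imwrite("pics/t15z.png",cv2.resize(t["image"][110:275,205:385],None,fx=4,fy=3.6,interpolation=cv2.INTER_CUBIC))
```

```text
t 16.98 deck now [-123.9   59.1] z 170.9 F [ 0.  -1.3 -0.6] open 50.3 j7 -1.52
shift cm [-1.336e+01  1.508e+01  1.000e-02]
top [298, 150, 28, 27, 540] deck centre [ 65.3 -60.5] r 30.2
top [242, 167, 42, 41, 1219] deck centre [62.1 59.9] r 45.7
wrist [227, 0, 102, 51, 2127] deck centre [56.8 60.8] r 45.2
wrist [245, 0, 67, 32, 1608] deck centre [57.4 60.6] r 29.1
wrist [379, 0, 65, 32, 1528] deck centre [ 61.6 -59.8] r 29.6
cup ((721.1345825195312, -45.5150032043457), 25.457599639892578) was 721.1,-45.8
```

View pics/t15z.png

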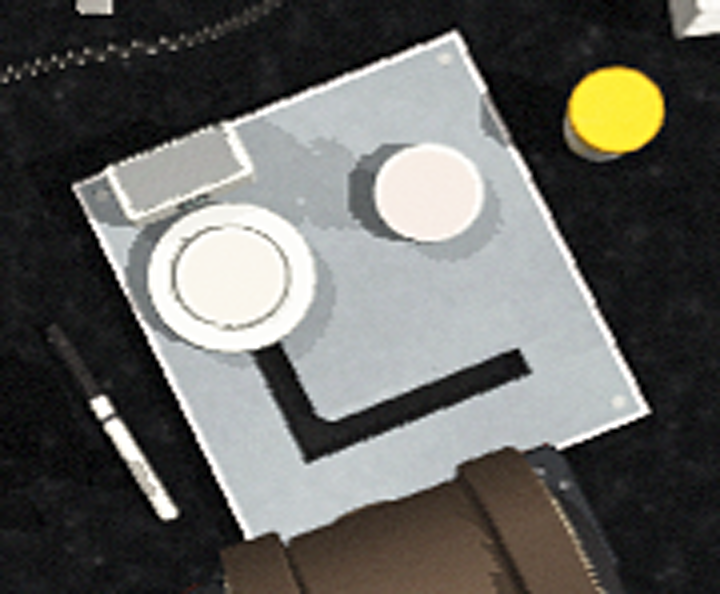

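View pics/s15.png

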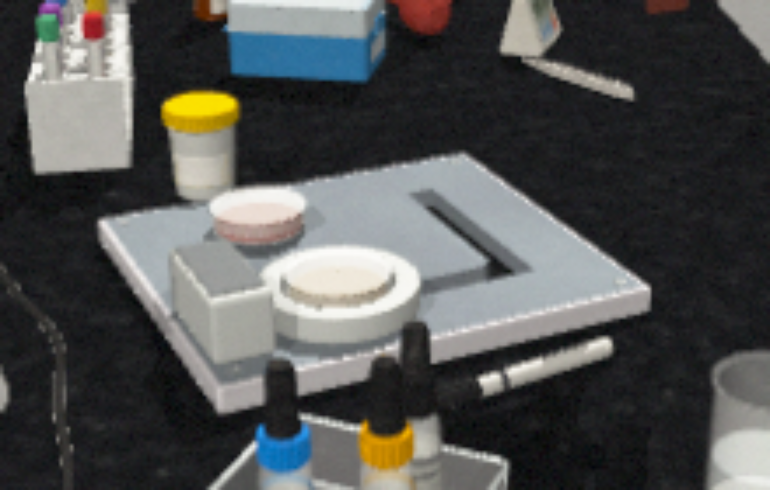

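The carrier is home at deck (62.1, 59.9) by the top camera, with the dish flat in its recess. The cup, pen and spare dish are at the same pixels as before.

{"method": "carry_out", "body": {"rows": [0,0,0,0,0.57,0,0,0,0,0.57,0,0,0,0,0.57]}}

```text
t: 17.6
tcp_pos: [459.6, 92.4, 169.4]
eef_rot: [-0.4, 2.005, -1.999]
force: [-0.4, 0.2, -0.3]
opening: 50.1
```

Run:
```python
from h import *
print(np.abs(env.observe()["qd"]).max()); print(env.sign_off())
```

```text
0.004008390075216428
the job is handed in; nothing more can be done
None
```

The carrier is home at the end of the second leg, in front of the reader head, and I handed the job in at about 17.6 s. I pushed it with two part-open fingertips: along the first leg to the corner, then, after backing off, lifting and turning 90°, along the second leg. I stopped when a last light nudge stalled and the force rose to about 6 N.

**Last checks:**
- **Carrier:** the top camera puts it at deck (62.1, 59.9). That matches the end wall 2 mm past the nominal 60. The rim was about 4 mm from the reader face, measured just before the last nudge (0.4 mm of travel).
- **Dish:** it looks flat and seated in its recess.
- **Bystanders:** the spare dish and cup measured within 0.5 mm of their starting places. The pen looks unmoved. I did not measure the beaker, but the arm never went near it.
- **Arm:** it was still and clear of everything, with about zero force.

**Disagreement:** the wrist camera gave deck x 64.6 at the wall, about 2.5 mm more than the top camera. That is a little over the stated 2 mm calibration. I relied on the wall contact and the gap to the reader instead.

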